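Roll the last cell home and drop the hold-down bar

ROBOT

A 6-joint arm with a two-finger parallel gripper is mounted at the origin on the work surface. World frame = base frame: x ahead of the robot, y to its left, z up, the work surface at z = 0. Lengths are in m, angles in rad, forces in N, time in s.
With the tool pointing down it reaches from about 0.375 to 0.9 m from the base axis. Payload 3.1 kg.
Tool frame: the origin (TCP) lies at the very end of the fingers, on their centre line; the grasp point (between the pads) lies 19 mm behind it (manip.tcp_to_grasp is the distance from the TCP to the grasp point, in m); z points along the fingers, y is the line along which they close (so a half turn about z gives the same grasp; the last joint's range is limited). The gripper opens to 85 mm and grips with 20 to 120 N. Pads are 22 mm wide; open, the fingers measure 114 mm over their backs; the gripper's body (76 mm by 85 mm) begins 54 mm behind the grasp point. The pads swing forward as they close: fully open they stand 13 mm farther back than shut.
Start: joints at [0.989, 0.527, 1.433, -0, 1.181, -0.178], TCP at [0.246, 0.575, 0.231] pointing down, gripper open.
Joint ranges: [-3.08, 3.08], [-0.75, 2.2], [0.22, 2.44], [-1.43, 4.57], [0, 2.65], [-2.85, 2.85]. Speed limits (rad/s): [2.79, 2.79, 3.14, 3.14, 3.14, 3.14].

INTERFACE

Orientations are given as a unit quaternion [x, y, z, w].
In Python, from station import manip gives the robot as it stands. The module is installed in compiled form; this text tells all that it offers.
- The arm moves only by the tool step_arm, never from a script. Its argument "commands" is one flat list of numbers, 6 for each row, row after row: the shift along the tool's x, y, z in m, then the turn, a rotation vector about the tool's x, y, z in degrees. A call has exactly 10 rows; each row is the pose to reach, as a shift and turn from the pose commanded when the call began, along the tool's axes at that moment; what a row does not reach only later rows make up. A row lasts 1/10 s, in which the tool goes at most 50 mm and 8.59 degrees, less where a joint would pass 70% of its speed; a pose out of reach is approached as far as the arm can. A call with a gripper value outside its range is refused whole. "jaw" is the opening in per cent of the stroke, from 0 (shut) to 100 (fully open), set as the call begins (left out, the last holds). The fingers move at their own pace and stop on an object; "grip_force" is the grip in N (left out, the last holds). Time passes only in rows, so rows that repeat a pose let the fingers close, or fill a call up. It gives the time, the measured TCP pose, the force, the opening and the grip force at its end, in the units of the state.
- manip.sense(): the state, without advancing time (a new reading comes with each control period).
- manip.snapshot(name): name is "scene" or "side" or "wrist"; returns a dict with "pixels" (384x512x3 uint8, blue, green, red), "fx", "fy", "cx", "cy" (pixels), "R" (3x3) and "t" (3): a world point X has camera coordinates R X + t; the wrist camera has in their place "mount" (4x4, takes a point from camera to tool coordinates, whose origin is the TCP and whose axes are the flange's). Camera axes: x right, y down, z forward; pixel columns grow to the right and rows downward; lengths in m; the calibration is good to about 2 mm. The wrist camera is an equidistant fisheye: a pixel r from the principal point sees the ray r / f radians off the axis. A picture is of the moment at which its call begins: read the wrist's pose just before it. There is no depth.
- manip.sign_off(): hands the job in; it is judged then, once.
The state is a dict: "t": time; "q": joint angles; "qd": joint speeds; "tau": joint torques, N m; "tcp_pos": TCP position; "tool_rot": TCP orientation; "force": force on the tool from outside, world axes, zero at the start; "ft_torque": the same for the moment, N m; "finger_gap": opening from 0.0 (shut) to 1.0 (fully open); "gripper_force": force on a finger pad.
Only numpy, scipy, OpenCV 4.12 (cv2) and the standard library are available. Lean on these libraries where they do the work, as an engineer would, in place of code of your own. Each camera call takes 0.05 s, during which the arm holds its last target. There are 200 camera calls.

TASK

Finish the row of three cells in the pack jig: push the loose cell along the bed by its side, rolling it under control without gripping or lifting it, until its back is on the scribed line and all three cells are snug against each other and the end stop, and keep a light push of about 5 N on it for a moment. The end stop is only nipped up, so do not shove (stay under 10 N) and do not shift it. Then back off and swing the hold-down bar down over the row so that it closes fully behind the last cell, leaving the other things on the bench alone.

Things in the scene. Friction and masses are not known exactly. Their poses are not given: they have to be found in the camera images.
- jig: Fixed cell-row jig: aluminium base 340 x 125 mm; rubber bed, its top 12 mm above the bench, between two black rails 12 mm wide, 75 mm apart, standing 14 mm above the bed. The rails run from x -160 to +140 mm. Origin: centre of the base's underside. x: along the bed from the open loading end to the end stop; y: across it; z up.
- cell_c: The loose cell to roll in: white-sleeved cylinder, 32 mm diameter, 70 mm long, about 145 g, lying across the bed towards the loading end, 40 to 95 mm short of its place. Origin: its centre, 16 mm above the bed; y is its axis; x and z turn as it rolls. It rolls at well under 1 N and stays where it is left.
- cell_b: Middle cell of the row, the same as cell_c, loose, already lying on the bed, with a gap of 1 to 3 mm to the cell beyond it. Origin at its centre, y its axis.
- cell_a: End cell of the row, the same as cell_c, loose, lying 0.5 to 2.5 mm short of the end stop. Origin at its centre, y its axis.
- endstop: End stop: aluminium block 72 mm wide, 26 mm high and 14 mm thick across the far end of the bed. Origin on the face that looks at the cells, at bed level, midway across; the face is normal to the jig's x, 105 mm from the jig's origin along x. Held by a lightly tightened screw: it slides back (+x of the jig) at about 12 N.
- mark (a point): Line scribed across bed and rails, at x = +9 mm of the jig and bed level: the back (robot side) of the third cell lies on it when the row is closed up, that is, the cells' centres lie 16, 48 and 80 mm before the end stop's face.
- holdbar (a joint): Angle of the steel hold-down bar, 24 mm wide, 5 mm thick: 1.75 rad = open, standing beyond the end stop and leaning back on its hinge limit by its own weight; 0 = closed, level over the row. Pushed forward past upright (about 1.6 rad, with less than 1 N at its handle) it falls shut towards the robot by itself (120 g, damped, 2 to 3 s).
- bar_grip (a point): Middle of the bar's black cross handle at its free end, 133 mm from the pin: a round bar of 12 mm diameter, 66 mm long, parallel to the pin. When open it stands about 178 mm above the bench and 24 mm beyond the pin; push it towards the robot from behind, high up.
- spool: Bystander: reel of solder standing on its flange beside the jig, 60 mm in diameter, 50 mm high; origin at the centre of its underside. Leave alone.
- flux: Bystander: amber bottle with a white cap, 44 mm in diameter, 95 mm high; origin at the centre of its underside. Leave alone.
- tape: Bystander: roll of amber tape lying flat, 60 mm in diameter, 19 mm high; origin at the centre of its underside. Leave alone.
- bar_hinge (a point): Centre of the bar's hinge pin, which lies along the jig's y at x = +127 mm, 47.5 mm above the bench.
- bar_lip (a point): Foot of the lip under the bar's free end, on its inner face, 119.5 mm from the pin. When closed it is 8 mm above the bed and 1.5 mm behind the third cell, if the row is closed up. Of a push on the third cell, a third to two thirds reaches the end stop. If that cell lies well back (5 mm or more), the lip lands on it and the bar does not close.
There are look-alikes about, which are no part of the job. What is shaped like the cell_c but black or yellow is not meant. What is shaped like the cell_b but purple is not meant.

How it is judged:
On the way, in this order (a step that is already met when the one before it is completed fails the run):
1. the loose cell is rolled up and, with the bar still open, the closed-up row bears on the end stop (0.8 N or more) under a light push of the fingers on the loose cell (2.5 N or more) for 0.3 s (contact force between cell_a and endstop above 0.8 N and contact force between the fingers and cell_c above 2.5 N and value of joint holdbar above 1.2 rad), for 0.3 s.
2. the hold-down bar is swung closed (value of joint holdbar below 0.05 rad), for 0.2 s.
At the end, for the whole second after the job is handed in: The hold-down bar is closed (within 0.05 rad), the three cells lie on the bed, square across it (within 0.06 rad) and at rest, their centres within 2.5 mm of 16, 48 and 80 mm before the end stop's face, and the end stop is where it was (within 1.5 mm) (value of joint holdbar below 0.05 rad and x of cell_a in the frame of endstop above -0.0185 m and x of cell_b in the frame of endstop above -0.0505 m and x of cell_c in the frame of endstop above -0.0825 m and height (world z) of each of cell_a, cell_b, cell_c below 0.031 m and angle between the y axis of cell_c and the y axis of jig, either way round below 0.06 rad and linear speed of cell_c below 0.01 m/s); the robot touches nothing.
It fails at once if the fingers press or squeeze a cell with more than 10 N (contact force between the fingers and cell_c above 10 N or contact force between the fingers and cell_b above 10 N or contact force between the fingers and cell_a above 10 N).
It fails at once if the end stop is shifted by more than 1.5 mm (x of endstop in the frame of jig above 0.1065 m).
It fails at once if the loose cell is lifted off the bed (height (world z) of cell_c above 0.036 m).
It fails at once if the loose cell runs away (faster than 0.25 m/s) (linear speed of cell_c above 0.25 m/s).
It fails at once if a bystander is disturbed (moved more than 15 mm) (distance of any of spool, flux, tape from where it was at the start of the episode above 0.015 m).
It also fails if it takes over 58 s, if anything falls off the work surface, if the arm or the gripper's body presses on something with over 40 N, if the wrist force passes 120 N, or if a joint passes its speed limit or range.

## Working session

There is one attempt and no reset: what is moved stays moved. The work goes in short steps, Python scripts to look and compute and a tool call to move; the robot and the scene stay as the last step left them, time stands still between calls to the robot, and variables do not carry over. Pictures are saved under pics/ and viewed, at most 10 in all, crops included, and the job is handed in when it is done.

Besides the shell and the picture viewer there is one more tool, called after "Request:" as name(argument=value, ...), one argument or row to a line, values as JSON. step_arm: Moves the arm, as the interface text tells. Its arguments: {"type":"object","properties":{"commands":{"type":"array","items":{"type":"number"}},"jaw":{"type":"number"},"grip_force":{"type":"number"}},"required":["commands"]}

```bash
mkdir -p pics; cat > h.py <<'E'
import numpy as np, cv2, pickle
from station import manip
def snap(n,f):
    s=manip.sense(); d=manip.snapshot(n); d['pose']=(s['tcp_pos'],s['tool_rot'])
    pickle.dump(d,open(f'pics/{f}.pkl','wb')); cv2.imwrite(f'pics/{f}.png',d['pixels']); return d
def load(f): return pickle.load(open(f'pics/{f}.pkl','rb'))
def ray(d,u,v):
    R=np.array(d['R']);t=np.array(d['t']); 
    return -R.T@t, R.T@np.array([(u-d['cx'])/d['fx'],(v-d['cy'])/d['fy'],1])
def onz(d,u,v,z):
    o,r=ray(d,u,v); return o+r*(z-o[2])/r[2]
def proj(d,X):
    c=np.array(d['R'])@np.array(X)+np.array(d['t']); return np.array([d['fx']*c[0]/c[2]+d['cx'],d['fy']*c[1]/c[2]+d['cy']])
E
python3 - <<'E'
from h import *
a=snap('scene','s0');b=snap('side','d0')
print(manip.sense())
for d in(a,b): print(d['fx'],d['cx'],d['cy'],-np.array(d['R']).T@d['t'])
E
```

```text
{'t': 0.1, 'q': array([ 9.88497757e-01,  5.28367252e-01,  1.43373845e+00,  8.79491424e-07,
        1.18141684e+00, -1.78505741e-01]), 'qd': array([ 4.15675088e-04, -2.15916039e-03, -2.50636934e-03, -2.53761931e-05,
       -5.59650023e-04,  1.98636820e-03]), 'tau': array([ 5.43980168e-04, -4.43300772e+01, -1.78585535e+01, -2.28783692e-04,
        3.88016153e-03,  1.37919361e-06]), 'tcp_pos': array([0.24519323, 0.57421328, 0.2304465 ]), 'tool_rot': array([ 2.00527656e-01,  9.79687567e-01, -8.95813171e-04, -3.58654947e-04]), 'force': array([ 0.27000491,  0.14560711, -0.92634846]), 'ft_torque': array([0.01067561, 0.01440883, 0.0150979 ]), 'gripper_force': 0.0, 'finger_gap': 0.9955848722759881}
472.75440751329387 251.47532445789818 192.45019330955822 [1.47107941 0.03143636 0.82104022]
470.1234613216158 261.39629074173877 197.83409156024803 [0.48108464 0.83674054 0.6047985 ]
```

View pics/s0.png

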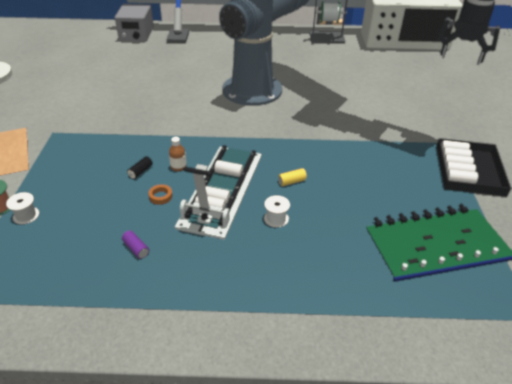

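View pics/d0.png

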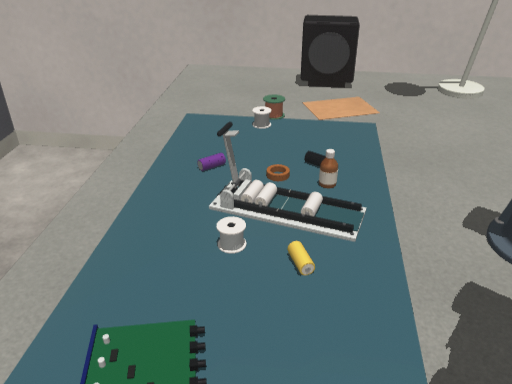

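The scene image shows the jig at about (222,190), with the loose white cell at (229,168), the row at about (213,198) and the bar standing at (200,190). In the side image the loose cell is at (312,204), the row cells at (266,194) and (252,190), and the handle at (225,129).

Candidates for cell_c in the scene image are white (229,168), black (140,167), yellow (293,177) and purple (135,244). White on the bed fits the description. I'll confirm it in an enlarged crop.

```bash
python3 - <<'E'
from h import *
a=load('s0')['pixels'][135:245,155:285];b=load('d0')['pixels'][115:235,195:375]
A=cv2.resize(a,None,fx=4.5,fy=4.5,interpolation=3)[:,:,:]
B=cv2.resize(b,None,fx=4.4,fy=4.4,interpolation=3)
cv2.imwrite('pics/c0.png',A);cv2.imwrite('pics/c1.png',B)
E
```

```text
(no output)
```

View pics/c0.png

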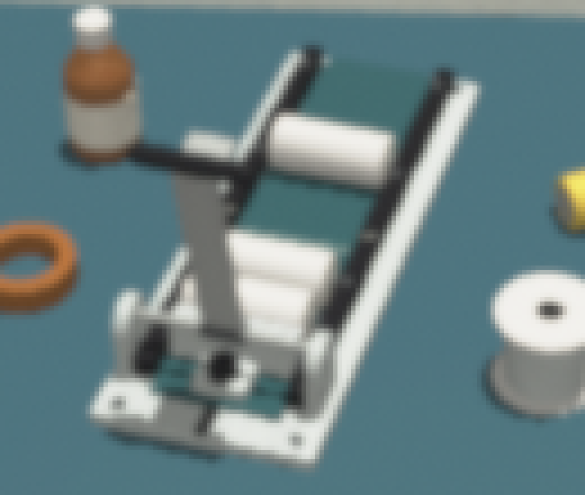

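View pics/c1.png

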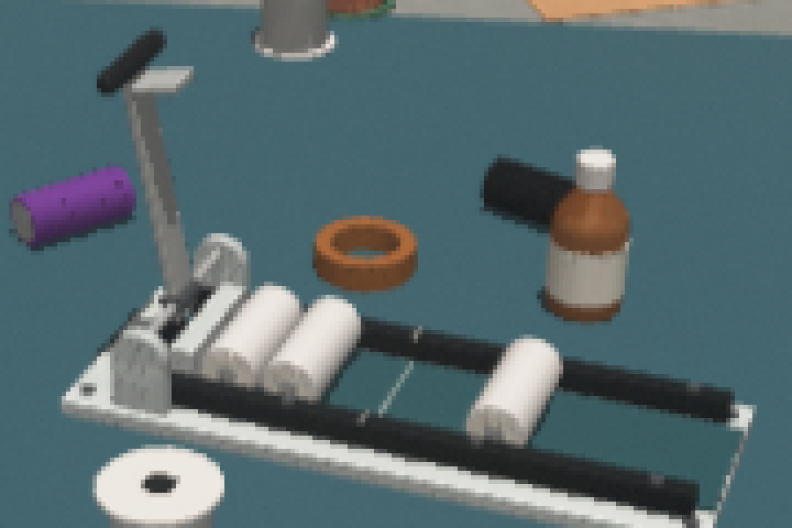

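```bash
cat >> h.py <<'E'
def J(p,X):
    c,s=np.cos(p[2]),np.sin(p[2]); return np.array([p[0]+c*X[0]-s*X[1],p[1]+s*X[0]+c*X[1],X[2]])
E
python3 - <<'E'
from h import *
from scipy.optimize import least_squares as LS
a=load('s0');b=load('d0')
S=lambda u,v:(a,u/4.5+155-.4,v/4.5+135-.4); D=lambda u,v:(b,u/4.4+195-.4,v/4.4+115-.4)
H='h'
o=[((170,-62.5,H),S(92,412)),((170,62.5,H),S(318,462)),((-170,62.5,H),S(480,85)),((-170,-62.5,H),S(297,50)),
((170,62.5,H),D(62,405)),((-170,-62.5,H),D(753,407)),((-170,62.5,H),D(712,522)),
((150.7,-33,178.4),S(135,155)),((150.7,33,178.4),S(248,175)),((150.7,-33,178.4),D(158,40)),((150.7,33,178.4),D(105,83)),
((9,-43.5,26),D(418,333)),((9,43.5,26),D(362,418))]
def f(p): 
    r=[]
    for X,(d,u,v) in o:
        X=np.array([x/1000 if x!=H else p[3] for x in X]); r+=list(proj(d,J(p,X))-[u,v])
    return r
s=LS(f,[.55,.1,0,.01],loss='soft_l1',x_scale=[.1,.1,.1,.01]); print(s.x,np.round(np.array(s.fun).reshape(-1,2),1))
p=s.x
# loose cell: silhouette via white mask & model compare
def inv(P): 
    c,s_=np.cos(p[2]),np.sin(p[2]); d=P[:2]-p[:2]; return np.array([c*d[0]+s_*d[1],-s_*d[0]+c*d[1]])*1000
# end-face centres of cells in side image (near end y+), z=.028
for n,(u,v) in dict(c=(497,423),b=(291,380),a=(230,360)).items():
    print(n,inv(onz(b,*D(u,v)[1:],.028)))
for n,P in dict(spool=D(160,485)[1:],).items(): pass
# bystanders, top centre
print('spool',onz(b,231.5,225,.05),'flux cap',onz(b,330,151,.095),'tape',onz(b,278,171,.019))
E
```

```text
[ 0.53131236 -0.06443279 -0.23958381  0.0119274 ] [[ 0.1  0.4]
 [-0.2 -0.2]
 [ 0.1 -0. ]
 [-0.8  0.6]
 [-0.2 -1.7]
 [ 0.8 -0.7]
 [-0.6  4. ]
 [-0.7  0.2]
 [ 2.9  1.1]
 [ 0.4 -0.5]
 [-0.1  1.2]
 [ 0.2  0.1]
 [ 0.8  0. ]]
c [-54.66106939  26.87368645]
b [55.31518917 26.9652161 ]
a [91.92386066 20.4468261 ]
spool [0.63451926 0.07890726 0.05      ] flux cap [ 0.44137327 -0.18944012  0.095     ] tape [ 0.56710683 -0.21108277  0.019     ]
```

```bash
cat >> h.py <<'E'
from scipy.spatial.transform import Rotation as Ro
P=[0.5313,-0.0644,-0.2396]
def goal(x,y,z,tilt=0,p=P):
    "move (tool axes, mm / deg) to jig x,y (mm), world z, tool y || jig y, tool x = -jig x"
    s=manip.sense(); R=Ro.from_quat(s['tool_rot'])
    c,sn=np.cos(p[2]),np.sin(p[2]); Rg=Ro.from_matrix(np.array([[-c,-sn,0],[-sn,c,0],[0,0,-1]]))*Ro.from_euler('y',tilt,degrees=True)
    d=J(p,np.array([x,y,z])/1000)-s['tcp_pos']
    print('shift mm',np.round(R.inv().apply(d)*1000,1),'rot',np.round((R.inv()*Rg).as_rotvec(degrees=True),2),'F',np.round(s['force'],2),'t',s['t'])
E
python3 -c "
from h import *
goal(-100,0,200)"
```

```text
shift mm [-415.4 -491.1   31.2] rot [-0.11 -0.03 -9.41] F [ 0.27  0.15 -0.93] t 0.1
```

Request:
step_arm(
  commands=[-0.03,-0.036,0.002,0,0,-1,-0.06,-0.072,0.004,0,0,-2,-0.09,-0.108,0.007,0,0,-3,-0.12,-0.144,0.009,0,0,-4,-0.15,-0.18,0.011,0,0,-5,-0.18,-0.216,0.013,0,0,-6,-0.21,-0.252,0.016,0,0,-7,-0.24,-0.288,0.018,0,0,-8,-0.27,-0.324,0.02,0,0,-9,-0.3,-0.36,0.022,0,0,-9.4],
  jaw=35,
)

```text
t: 1.1
tcp_pos: [0.38, 0.124, 0.2092]
tool_rot: [0.119, 0.993, 0.0, 0.0]
force: [0.6, 0.5, -0.2]
finger_gap: 0.348
gripper_force: 0.0
```

```bash
python3 -c "
from h import *
goal(-100,0,200)"
```

```text
shift mm [ -91.6 -147.2    9.2] rot [0.   0.   0.03] F [ 0.63  0.5  -0.22] t 1.1
```

Request:
step_arm(
  commands=[-0.022,-0.035,0.002,0,0,0,-0.044,-0.07,0.005,0,0,0,-0.066,-0.105,0.007,0,0,0,-0.085,-0.135,0.009,0,0,0,-0.0916,-0.147,0.0092,0,0,0,-0.0916,-0.147,0.0092,0,0,0,-0.0916,-0.147,0.0092,0,0,0,-0.0916,-0.147,0.0092,0,0,0,-0.0916,-0.147,0.0092,0,0,0,-0.0916,-0.147,0.0092,0,0,0],
)

```text
t: 2.1
tcp_pos: [0.4337, -0.0376, 0.2002]
tool_rot: [0.119, 0.993, 0.0, -0.0]
force: [0.6, 0.1, -0.3]
finger_gap: 0.35
gripper_force: 0.0
```

```bash
python3 -c "
from h import *
goal(-100,0,200)
d=snap('wrist','w0'); print(d['mount'],d['fx'],d['fy'],d['cx'],d['cy'],d['pose'])
snap('scene','s1')
cv2.imwrite('pics/w0b.png',cv2.resize(d['pixels'],None,fx=1.5,fy=1.5,interpolation=3))"
```

```text
shift mm [-1.2 -2.8  0.2] rot [ 0.01 -0.01  0.09] F [ 0.56  0.09 -0.26] t 2.1
[[ 8.54098433e-04 -9.53096484e-01 -3.02665432e-01  7.80547581e-02]
 [ 9.99999561e-01  9.30983428e-04 -1.09754766e-04  4.54983241e-04]
 [ 3.86383382e-04 -3.02665205e-01  9.53096860e-01 -1.42608561e-01]
 [ 0.00000000e+00  0.00000000e+00  0.00000000e+00  1.00000000e+00]] 297.3186396354542 297.3186396354542 254.18858247137618 192.33272816812052 (array([ 0.43365942, -0.03764254,  0.20023178]), array([ 1.18716067e-01,  9.92928238e-01,  6.75755344e-05, -7.37413507e-05]))
```

View pics/w0b.png

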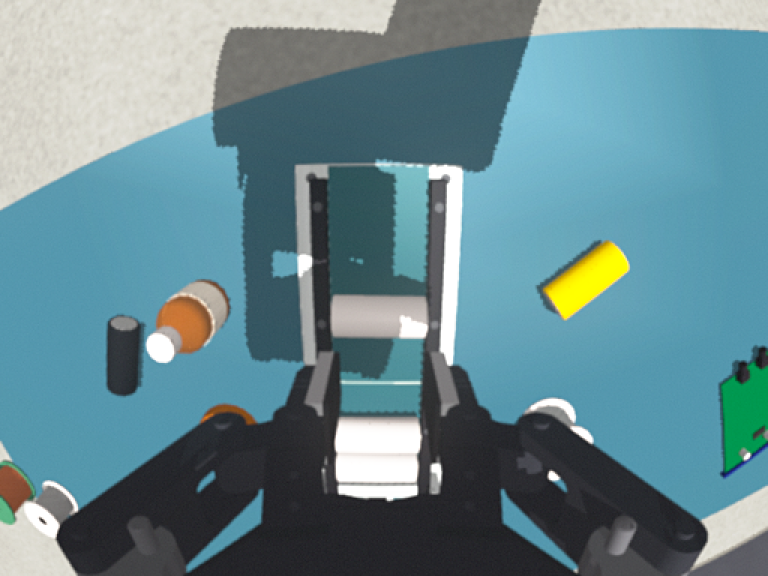

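The wrist view shows the loose white cell at (331–427, 295–338), the scribed line at row 382, the loading-end corners at (297,165) and (462,167), and the row below the fingers. cell_c is confirmed and lies square.

```bash
cat >> h.py <<'E'
def wray(d,u,v):
    M=np.array(d['mount']); a=np.array([u-d['cx'],v-d['cy']])/d['fx']; th=np.linalg.norm(a)
    r=np.array([*(a/th*np.sin(th)),np.cos(th)]); R=Ro.from_quat(d['pose'][1]).as_matrix()
    return R@M[:3,3]+d['pose'][0], R@M[:3,:3]@r
def inv(X,p=P):
    c,s=np.cos(p[2]),np.sin(p[2]); d=np.array(X)[:2]-p[:2]; return np.round(np.array([c*d[0]+s*d[1],-s*d[0]+c*d[1]])*1000,1)
E
python3 - <<'E'
from h import *
d=load('w0')
def at(u,v,z):
    o,r=wray(d,u/1.5-.17,v/1.5-.17); return inv(o+r*(z-o[2])/r[2])
for n,u,v,z in [('markL',340,382,.012),('markR',424,382,.012),('cornL',297,165,.012),('cornR',462,167,.012),('railInL',329,250,.026),('railInR',428,250,.026),('baseL',299,300,.012),('baseR',456,300,.012)]: print(n,at(u,v,z))
# cell limbs: ray tangent lines to cylinder: solve in xz plane of jig
for side,(u1,v1) in {'L back':(340,294),'R back':(420,295),'L front':(340,338),'R front':(390,338)}.items():
    o,r=wray(d,u1/1.5-.17,v1/1.5-.17); a=inv(o); b=inv(o+r*.3)  # jig mm
    p0=np.array([a[0],o[2]*1000]); q=np.array([b[0],(o+r*.3)[2]*1000])-p0; q/=np.linalg.norm(q); n=np.array([-q[1],q[0]])
    # distance of centre (x,28) to line = +-16
    xs=[(sg*16-n[1]*(28-p0[1]))/n[0]+p0[0] for sg in(1,-1)]; print(side,np.round(xs,1))
for c in (331,427): print('end',at(c,316,.028))
E
```

```text
markL [  9.  -31.8]
markR [ 8.8 39.6]
cornL [-170.3  -59.6]
cornR [-169.    62.7]
railInL [-108.3  -35.2]
railInR [-108.4   37.1]
baseL [-64.7 -62.2]
baseR [-65.   62.3]
L back [-58.3 -92. ]
R back [-57.6 -91.4]
L front [-21.8 -56.8]
R front [-22.  -57.1]
end [-57.5 -35. ]
end [-57.7  37.9]
```

Request:
step_arm(
  commands=[-0.001,-0.002,0.03,0,0,0,-0.001,-0.002,0.06,0,0,0,-0.001,-0.002,0.09,0,0,0,-0.001,-0.002,0.115,0,0,0,-0.001,-0.002,0.14,0,0,0,-0.001,-0.002,0.16,0,0,0,-0.001,-0.002,0.172,0,0,0,-0.001,-0.002,0.18,0,0,0,-0.001,-0.002,0.18,0,0,0,-0.001,-0.002,0.18,0,0,0],
)

```text
t: 3.2
tcp_pos: [0.4348, -0.0409, 0.0204]
tool_rot: [0.119, 0.993, -0.0, 0.0]
force: [-0.1, -0.1, 0.4]
finger_gap: 0.352
gripper_force: 0.0
```

```bash
python3 -c "
from h import *
goal(-87,0.8,18)"
```

```text
shift mm [-12.3   0.9   2.4] rot [-0.    0.03  0.  ] F [-0.12 -0.11  0.37] t 3.2
```

Request:
step_arm(
  commands=[-0.004,0.001,0.0015,0,0,0,-0.008,0.001,0.0025,0,0,0,-0.011,0.001,0.0025,0,0,0,-0.0135,0.001,0.0025,0,0,0,-0.0155,0.001,0.0025,0,0,0,-0.0175,0.001,0.0025,0,0,0,-0.0195,0.001,0.0025,0,0,0,-0.022,0.001,0.0025,0,0,0,-0.0245,0.001,0.0025,0,0,0,-0.027,0.001,0.0025,0,0,0],
)

```text
t: 4.2
tcp_pos: [0.4612, -0.0464, 0.0176]
tool_rot: [0.12, 0.993, -0.0, -0.0]
force: [-0.7, -0.3, 0.1]
finger_gap: 0.35
gripper_force: 0.1
```

```bash
python3 -c "
from h import *
goal(-2,0.8,18)
a=load('s0');snap('side','d1')
x=load('d1')['pixels'][115:235,195:375]
cv2.imwrite('pics/d1c.png',cv2.resize(x,None,fx=4.4,fy=4.4,interpolation=3))"
```

```text
shift mm [-70.4  -0.   -0.4] rot [-0.   -0.   -0.01] F [-0.73 -0.31  0.08] t 4.2
```

View pics/d1c.png

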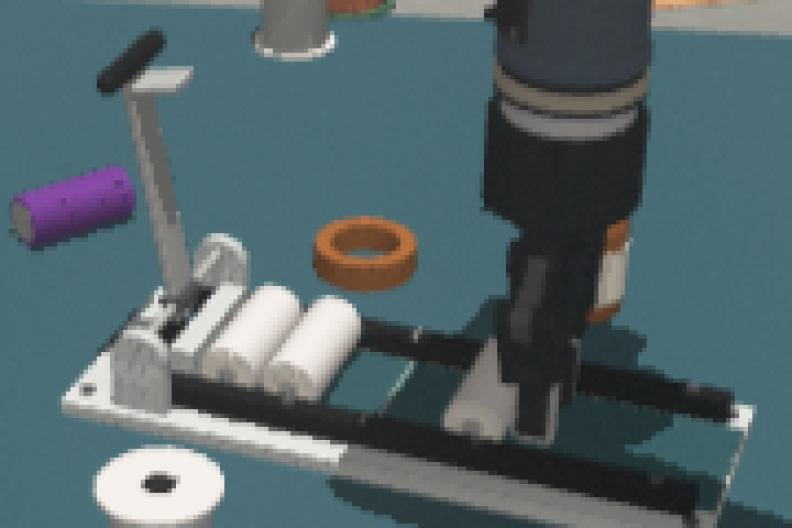

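The fingers rest behind cell_c. It has rolled forward (face now at about (473,425)) and is still square on the bed, so I'll keep rolling it.

Request:
step_arm(
  commands=[-0.0025,0,0,0,0,0,-0.0055,0,0,0,0,0,-0.0085,0,0,0,0,0,-0.0115,0,0,0,0,0,-0.0145,0,0,0,0,0,-0.0175,0,0,0,0,0,-0.0205,0,0,0,0,0,-0.0235,0,0,0,0,0,-0.0265,0,0,0,0,0,-0.0295,0,0,0,0,0],
)

```text
t: 5.25
tcp_pos: [0.4899, -0.0534, 0.0176]
tool_rot: [0.12, 0.993, 0.0, -0.0]
force: [0.7, 0.3, -1.1]
finger_gap: 0.348
gripper_force: 0.1
```

Request:
step_arm(
  commands=[-0.003,0,0,0,0,0,-0.006,0,0,0,0,0,-0.009,0,0,0,0,0,-0.0115,0,0,0,0,0,-0.014,0,0,0,0,0,-0.0165,0,0,0,0,0,-0.019,0,0,0,0,0,-0.021,0,0,0,0,0,-0.023,0,0,0,0,0,-0.025,0,0,0,0,0],
)

```text
t: 6.25
tcp_pos: [0.514, -0.0594, 0.0176]
tool_rot: [0.12, 0.993, -0.0, -0.0]
force: [0.2, 0.2, -0.2]
finger_gap: 0.35
gripper_force: 0.1
```

```bash
python3 -c "
from h import *
goal(-2,0.8,18)"
```

```text
shift mm [-16.   -0.   -0.4] rot [-0.   -0.01 -0.01] F [ 0.25  0.2  -0.16] t 6.25
```

Request:
step_arm(
  commands=[-0.0015,0,0,0,0,0,-0.003,0,0,0,0,0,-0.0045,0,0,0,0,0,-0.006,0,0,0,0,0,-0.007,0,0,0,0,0,-0.008,0,0,0,0,0,-0.009,0,0,0,0,0,-0.01,0,0,0,0,0,-0.011,0,0,0,0,0,-0.012,0,0,0,0,0],
)

```text
t: 7.25
tcp_pos: [0.5256, -0.0622, 0.0176]
tool_rot: [0.12, 0.993, 0.0, -0.0]
force: [-0.6, 0.5, 0.3]
finger_gap: 0.348
gripper_force: 0.4
```

Request:
step_arm(
  commands=[-0.0005,0,0,0,0,0,-0.001,0,0,0,0,0,-0.001,0,0,0,0,0,-0.001,0,0,0,0,0,-0.001,0,0,0,0,0,-0.001,0,0,0,0,0,-0.001,0,0,0,0,0,-0.001,0,0,0,0,0,-0.001,0,0,0,0,0,-0.001,0,0,0,0,0],
)

```text
t: 8.25
tcp_pos: [0.5266, -0.0624, 0.0176]
tool_rot: [0.12, 0.993, -0.0, 0.0]
force: [0.2, 1.4, 0.6]
finger_gap: 0.352
gripper_force: 0.0
```

```bash
python3 -c "
from h import *
goal(-2,0.8,18)"
```

```text
shift mm [-3.  -0.  -0.4] rot [-0.    0.   -0.01] F [0.18 1.42 0.58] t 8.25
```

Request:
step_arm(
  commands=[-0.0003,0,0,0,0,0,-0.0006,0,0,0,0,0,-0.0009,0,0,0,0,0,-0.0012,0,0,0,0,0,-0.0015,0,0,0,0,0,-0.0015,0,0,0,0,0,-0.0015,0,0,0,0,0,-0.0015,0,0,0,0,0,-0.0015,0,0,0,0,0,-0.0015,0,0,0,0,0],
)

```text
t: 9.25
tcp_pos: [0.528, -0.0628, 0.0176]
tool_rot: [0.12, 0.993, -0.0, -0.0]
force: [-1.2, 0.0, 1.1]
finger_gap: 0.355
gripper_force: 0.7
```

Request:
step_arm(
  commands=[-0.0003,0,0,0,0,0,-0.0005,0,0,0,0,0,-0.0007,0,0,0,0,0,-0.001,0,0,0,0,0,-0.001,0,0,0,0,0,-0.001,0,0,0,0,0,-0.001,0,0,0,0,0,-0.001,0,0,0,0,0,-0.001,0,0,0,0,0,-0.001,0,0,0,0,0],
)

```text
t: 10.25
tcp_pos: [0.5291, -0.063, 0.0176]
tool_rot: [0.12, 0.993, -0.0, 0.0]
force: [-2.4, 0.5, 0.6]
finger_gap: 0.351
gripper_force: 0.7
```

```bash
python3 -c "
from h import *
goal(-2,0.8,18)
d=snap('wrist','w1')
cv2.imwrite('pics/w1c.png',cv2.resize(d['pixels'][190:350,190:320],None,fx=3.5,fy=3.5,interpolation=3))"
```

```text
shift mm [-0.5 -0.1 -0.4] rot [ 0.    0.01 -0.01] F [-2.44  0.52  0.56] t 10.25
```

View pics/w1c.png

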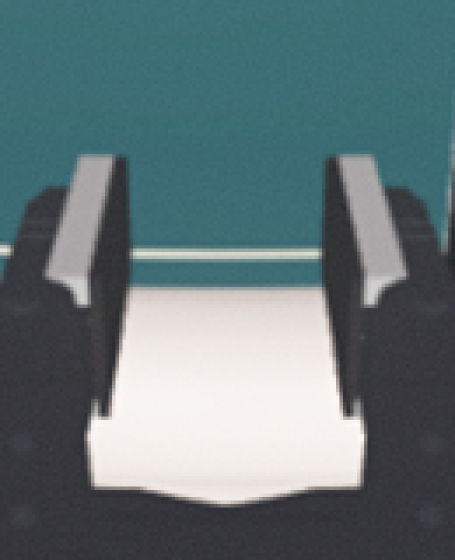

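The wrist crop shows cell_c between and ahead of the fingers, with its back close to the scribed line (row 253). Force is starting to rise, so I'll go on in fine steps with averaged readings.

Request:
step_arm(
  commands=[-0.0001,0,0,0,0,0,-0.0002,0,0,0,0,0,-0.0003,0,0,0,0,0,-0.0004,0,0,0,0,0,-0.0005,0,0,0,0,0,-0.0005,0,0,0,0,0,-0.0005,0,0,0,0,0,-0.0005,0,0,0,0,0,-0.0005,0,0,0,0,0,-0.0005,0,0,0,0,0],
)

```text
t: 11.3
tcp_pos: [0.5295, -0.0631, 0.0176]
tool_rot: [0.12, 0.993, -0.0, 0.0]
force: [-1.6, 1.2, 0.5]
finger_gap: 0.352
gripper_force: 0.9
```

```bash
cat >> h.py <<'E'
def favg(n=10):
    f=[]
    for _ in range(n): manip.snapshot('side'); f.append(manip.sense()['force'])
    f=np.array(f); s=manip.sense(); a=f@np.array([np.cos(P[2]),np.sin(P[2]),0])
    print('F jig x %.2f +- %.2f'%(a.mean(),a.std()/n**.5),'tcp',inv(s['tcp_pos']),s['t'])
E
python3 -c "
from h import *
favg()"
```

```text
F jig x -1.67 +- 0.22 tcp [-2.1  0.8] 11.8
```

Request:
step_arm(
  commands=[-0.0001,0,0,0,0,0,-0.0002,0,0,0,0,0,-0.0003,0,0,0,0,0,-0.0004,0,0,0,0,0,-0.0005,0,0,0,0,0,-0.0005,0,0,0,0,0,-0.0005,0,0,0,0,0,-0.0005,0,0,0,0,0,-0.0005,0,0,0,0,0,-0.0005,0,0,0,0,0],
)

```text
t: 12.8
tcp_pos: [0.5299, -0.0632, 0.0176]
tool_rot: [0.12, 0.993, 0.0, -0.0]
force: [-2.9, 1.5, 1.1]
finger_gap: 0.348
gripper_force: 1.1
```

```bash
python3 -c "
from h import *
favg()"
```

```text
F jig x -2.24 +- 0.16 tcp [-1.7  0.8] 13.3
```

Request:
step_arm(
  commands=[-0.0001,0,0,0,0,0,-0.0002,0,0,0,0,0,-0.0003,0,0,0,0,0,-0.0004,0,0,0,0,0,-0.0005,0,0,0,0,0,-0.0006,0,0,0,0,0,-0.0007,0,0,0,0,0,-0.0008,0,0,0,0,0,-0.0008,0,0,0,0,0,-0.0008,0,0,0,0,0],
)

```text
t: 14.3
tcp_pos: [0.53, -0.0632, 0.0176]
tool_rot: [0.12, 0.993, 0.0, -0.001]
force: [-5.8, 0.4, 2.9]
finger_gap: 0.349
gripper_force: 2.5
```

```bash
python3 -c "
from h import *
favg()"
```

```text
F jig x -5.25 +- 0.10 tcp [-1.5  0.9] 14.8
```

Steady at 5.25 N, stalled against the row, with the back on the line. Now I'll back off and rise.

Request:
step_arm(
  commands=[0.0005,0,0,0,0,0,0.001,0,0,0,0,0,0.002,0,0,0,0,0,0.004,0,0,0,0,0,0.008,0,0,0,0,0,0.015,0,0,0,0,0,0.022,0,-0.01,0,0,0,0.025,0,-0.03,0,0,0,0.025,0,-0.06,0,0,0,0.025,0,-0.09,0,0,0],
)

```text
t: 15.8
tcp_pos: [0.5054, -0.0572, 0.1088]
tool_rot: [0.12, 0.993, 0.0, -0.0]
force: [0.8, -1.7, -0.1]
finger_gap: 0.345
gripper_force: 0.0
```

Request:
step_arm(
  commands=[0,0,-0.03,0,0,0,0,0,-0.06,0,0,0,0,0,-0.09,0,0,0,0,0,-0.12,0,0,0,0,0,-0.135,0,0,0,0,0,-0.145,0,0,0,0,0,-0.145,0,0,0,0,0,-0.145,0,0,0,0,0,-0.145,0,0,0,0,0,-0.145,0,0,0],
)

```text
t: 16.8
tcp_pos: [0.5058, -0.0573, 0.2515]
tool_rot: [0.12, 0.993, 0.0, -0.001]
force: [0.3, -0.1, -0.2]
finger_gap: 0.347
gripper_force: 0.0
```

```bash
python3 - <<'E'
from h import *
goal(190,0.8,245)
d=snap('side','d2');w=snap('wrist','w2')
x=cv2.resize(d['pixels'][115:235,195:375],None,fx=4.4,fy=4.4,interpolation=3)[:300]
x=cv2.resize(d['pixels'][120:225,200:360],None,fx=4.9,fy=4.9,interpolation=3)
cv2.imwrite('pics/d2c.png',x)
E
```

```text
shift mm [-216.5   -0.     5.9] rot [ 0.01 -0.14 -0.01] F [ 0.34 -0.15 -0.22] t 16.8
```

View pics/d2c.png

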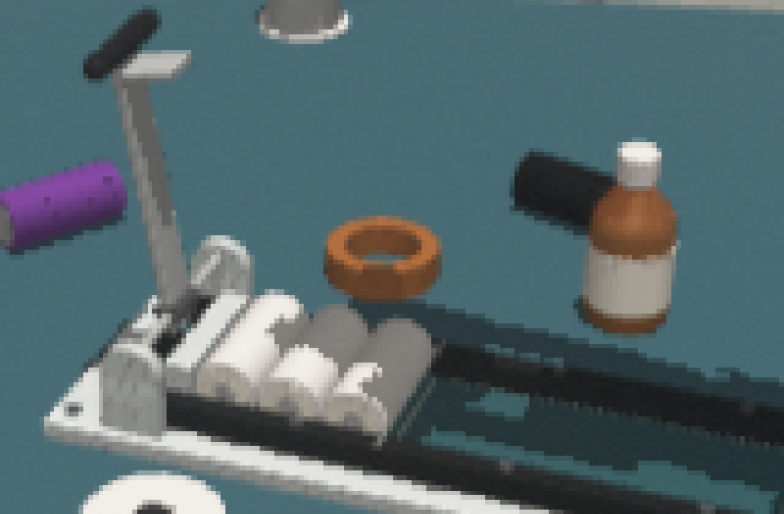

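The row is closed up against the stop, with cell_c's back at the scribed line (about (400,420)) and the bar still open. Next I'll move over and behind the handle.

Request:
step_arm(
  commands=[-0.03,0,0,0,0,0,-0.065,0,0,0,0,0,-0.1,0,0,0,0,0,-0.135,0,0,0,0,0,-0.17,0,0,0,0,0,-0.2,0,0,0,0,0,-0.216,0,0,0,0,0,-0.216,0,0,0,0,0,-0.216,0,0,0,0,0,-0.216,0,0,0,0,0],
)

```text
t: 17.9
tcp_pos: [0.715, -0.1083, 0.2522]
tool_rot: [0.12, 0.993, 0.0, -0.001]
force: [0.0, -0.3, 0.9]
finger_gap: 0.346
gripper_force: 0.0
```

```bash
python3 -c "
from h import *
goal(190,0.8,165)"
```

```text
shift mm [-1.3 -0.2 87.2] rot [ 0.01 -0.11  0.  ] F [ 0.02 -0.26  0.89] t 17.9
```

Request:
step_arm(
  commands=[0,0,0.02,0,0,0,0,0,0.04,0,0,0,0,0,0.06,0,0,0,0,0,0.075,0,0,0,0,0,0.085,0,0,0,0,0,0.087,0,0,0,0.004,0,0.087,0,0,0,0.008,0,0.087,0,0,0,0.012,0,0.087,0,0,0,0.016,0,0.087,0,0,0],
)

```text
t: 18.9
tcp_pos: [0.7007, -0.1049, 0.1665]
tool_rot: [0.12, 0.993, -0.0, 0.001]
force: [-0.0, 0.3, 0.2]
finger_gap: 0.348
gripper_force: 0.0
```

Request:
step_arm(
  commands=[0.003,0,0,0,0,0,0.006,0,0,0,0,0,0.009,0,0,0,0,0,0.012,0,0,0,0,0,0.015,0,0,0,0,0,0.018,0,0,0,0,0,0.021,0,0,0,0,0,0.024,0,0,0,0,0,0.027,0,0,0,0,0,0.03,0,0,0,0,0],
)

```text
t: 19.9
tcp_pos: [0.6713, -0.0978, 0.1656]
tool_rot: [0.12, 0.993, 0.0, -0.0]
force: [1.0, 0.2, 0.1]
finger_gap: 0.351
gripper_force: 0.1
```

```bash
python3 -c "
from h import *
goal(190,0.8,165)
snap('side','d3')
x=load('d3')['pixels'][115:235,195:375]
cv2.imwrite('pics/d3c.png',cv2.resize(x,None,fx=4.4,fy=4.4,interpolation=3))"
```

```text
shift mm [-46.1  -0.    0.6] rot [-0.   -0.01 -0.01] F [1.03 0.2  0.14] t 19.9
```

View pics/d3c.png

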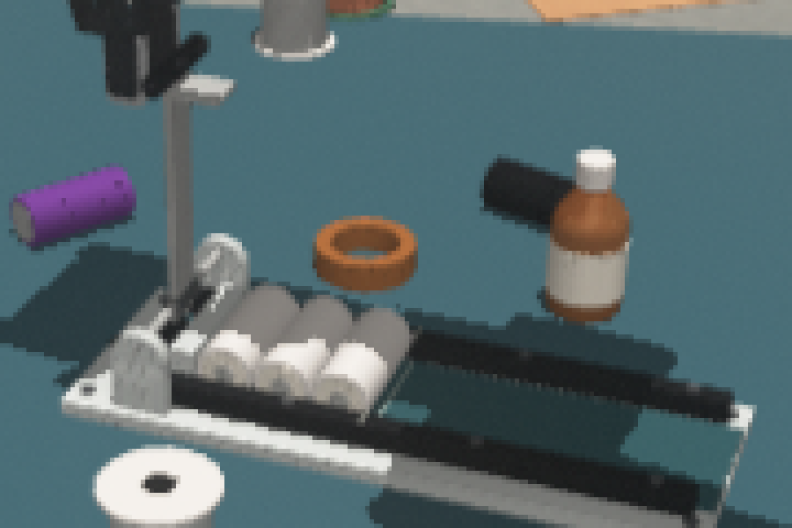

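The fingers are behind the handle at (180,65) and the bar is about upright, so I'll push a little farther.

Request:
step_arm(
  commands=[0.003,0,0,0,0,0,0.006,0,0,0,0,0,0.009,0,0,0,0,0,0.012,0,0,0,0,0,0.014,0,0,0,0,0,0.016,0,0,0,0,0,0.016,0,0,0,0,0,0.016,0,0,0,0,0,0.016,0,0,0,0,0,0.016,0,0,0,0,0],
)

```text
t: 20.95
tcp_pos: [0.6562, -0.0941, 0.1656]
tool_rot: [0.12, 0.993, -0.0, 0.0]
force: [0.7, -0.5, 0.3]
finger_gap: 0.351
gripper_force: 0.0
```

Request:
step_arm(
  commands=[0,0,0,0,0,0,0,0,0,0,0,0,0,0,0,0,0,0,0,0,0,0,0,0,0,0,0,0,0,0,0,0,0,0,0,0,0,0,-0.005,0,0,0,0,0,-0.02,0,0,0,0,0,-0.04,0,0,0,0,0,-0.06,0,0,0],
)

```text
t: 21.95
tcp_pos: [0.6563, -0.0941, 0.2274]
tool_rot: [0.12, 0.993, -0.0, 0.0]
force: [-0.5, 0.3, -0.8]
finger_gap: 0.348
gripper_force: 0.0
```

Request:
step_arm(
  commands=[0,0,0,0,0,0,0,0,0,0,0,0,0,0,0,0,0,0,0,0,0,0,0,0,0,0,0,0,0,0,0,0,0,0,0,0,0,0,0,0,0,0,0,0,0,0,0,0,0,0,0,0,0,0,0,0,0,0,0,0],
)

```text
t: 22.95
tcp_pos: [0.6561, -0.094, 0.2256]
tool_rot: [0.12, 0.993, -0.0, 0.0]
force: [0.4, 0.4, -0.5]
finger_gap: 0.352
gripper_force: 0.0
```

```bash
python3 -c "
from h import *
goal(190,0.8,245)
snap('side','d4')
x=load('d4')['pixels'][115:235,195:375]
cv2.imwrite('pics/d4c.png',cv2.resize(x,None,fx=4.4,fy=4.4,interpolation=3))"
```

```text
shift mm [-61.8  -0.  -19.3] rot [-0.    0.   -0.01] F [ 0.44  0.37 -0.53] t 22.95
```

View pics/d4c.png

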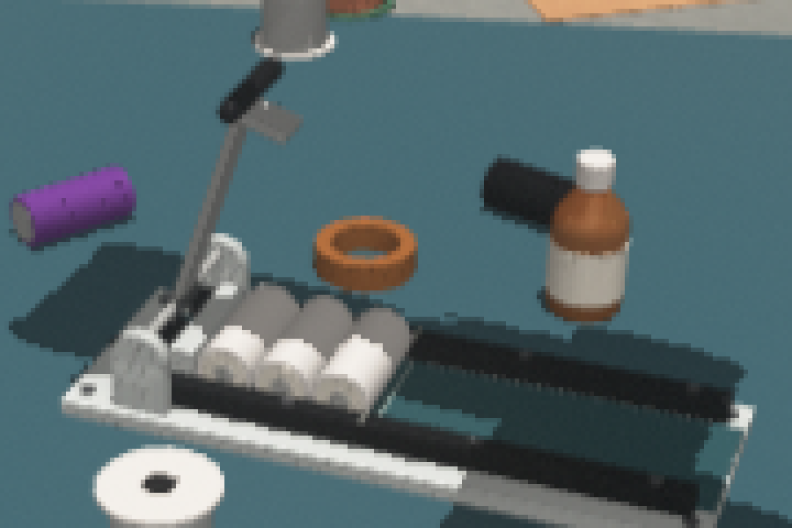

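The bar is falling shut on its own (handle at (250,90)) and the robot is clear. I'll wait, then check the closure numerically.

Request:
step_arm(
  commands=[0,0,0,0,0,0,0,0,0,0,0,0,0,0,0,0,0,0,0,0,0,0,0,0,0,0,0,0,0,0,0,0,0,0,0,0,0,0,0,0,0,0,0,0,0,0,0,0,0,0,0,0,0,0,0,0,0,0,0,0],
)

```text
t: 24.0
tcp_pos: [0.6561, -0.094, 0.2256]
tool_rot: [0.12, 0.993, -0.0, -0.0]
force: [0.7, -0.7, -0.5]
finger_gap: 0.353
gripper_force: 0.0
```

Request:
step_arm(
  commands=[0,0,0,0,0,0,0,0,0,0,0,0,0,0,0,0,0,0,0,0,0,0,0,0,0,0,0,0,0,0,0,0,0,0,0,0,0,0,0,0,0,0,0,0,0,0,0,0,0,0,0,0,0,0,0,0,0,0,0,0],
)

```text
t: 25.0
tcp_pos: [0.6561, -0.094, 0.2256]
tool_rot: [0.12, 0.993, 0.0, 0.0]
force: [0.1, -0.4, 0.0]
finger_gap: 0.349
gripper_force: 0.0
```

Request:
step_arm(
  commands=[0,0,0,0,0,0,0,0,0,0,0,0,0,0,0,0,0,0,0,0,0,0,0,0,0,0,0,0,0,0,0,0,0,0,0,0,0,0,0,0,0,0,0,0,0,0,0,0,0,0,0,0,0,0,0,0,0,0,0,0],
)

```text
t: 26.0
tcp_pos: [0.6561, -0.094, 0.2256]
tool_rot: [0.12, 0.993, -0.0, 0.0]
force: [-0.0, 0.4, -0.9]
finger_gap: 0.351
gripper_force: 0.0
```

```bash
python3 - <<'E'
from h import *
d=snap('side','d5');d2=snap('side','d6')
print('motion',np.abs(d['pixels'].astype(int)-d2['pixels'])[110:240,190:380].max())
g=cv2.cvtColor(d['pixels'],6).astype(int)
# bar-angle hypothesis: dark handle strip from y=-33..33, bright bar top just inboard
for th in (0,.05,.1,.15,.2,.3,.5,.8):
    H=lambda r,y,o=0:proj(d,J(P,np.array([127-r*np.cos(th)-o*np.sin(th),y,47.5+r*np.sin(th)+o*np.cos(th)])/1000))
    h=[g[int(round(v)),int(round(u))] for u,v in (H(133,y) for y in np.linspace(-30,30,13))]
    b=[g[int(round(v)),int(round(u))] for u,v in (H(r,0,0) for r in np.linspace(25,112,12))]
    print(th,np.round(H(133,33),1),'handle',h,'bar',b)
def hp(u,v):print(u,v,g[v,u])
x=g[170:215,255:315]; print('\n'.join(' '.join('%3d'%k for k in r[::2]) for r in x[::2]))
E
```

```text
motion 20
0 [285.9 200.4] handle [np.int64(31), np.int64(28), np.int64(32), np.int64(31), np.int64(33), np.int64(39), np.int64(40), np.int64(44), np.int64(44), np.int64(45), np.int64(42), np.int64(42), np.int64(35)] bar [np.int64(102), np.int64(101), np.int64(103), np.int64(102), np.int64(101), np.int64(102), np.int64(102), np.int64(101), np.int64(112), np.int64(199), np.int64(199), np.int64(174)]
0.05 [285.9 197.8] handle [np.int64(88), np.int64(52), np.int64(31), np.int64(31), np.int64(33), np.int64(33), np.int64(32), np.int64(40), np.int64(43), np.int64(43), np.int64(45), np.int64(42), np.int64(48)] bar [np.int64(102), np.int64(102), np.int64(103), np.int64(101), np.int64(103), np.int64(101), np.int64(100), np.int64(101), np.int64(100), np.int64(100), np.int64(100), np.int64(100)]
0.1 [285.8 195.2] handle [np.int64(100), np.int64(98), np.int64(86), np.int64(75), np.int64(45), np.int64(55), np.int64(45), np.int64(34), np.int64(43), np.int64(74), np.int64(49), np.int64(96), np.int64(80)] bar [np.int64(102), np.int64(101), np.int64(101), np.int64(101), np.int64(102), np.int64(100), n
[... 4111 characters left out ...]
 144 156 154 124 148 155 158 161  94 117  64  51  49  50  51  48  48  49  50  49  49  48  46  48  47
 45  47  76  73  57  66 103 115 117 119 160 157 127  54  71  52  50  51  50  49  50  50  50  50  48  50  48  48  48  49
 39  38  38  42  44  47  47  46  46  56  86 107  59 136  77  50  51  80  87  89  78  78  74  48  47  49  48  48  48  47
 38  37  37  37  40  38  39  38  40  44  52 108  45  50  45  47  50  82  89  88  88  88  89  87  76  78  78  48  49  49
193  97  78  49  38  38  37  36  38  36  36  38  41  41  43  44  45  45  48  57  67  74  88  89  88  89  63  49  47  47
230 230 229 206 202 191  78  61  38  36  35  35  34  36  34  34  37  39  41  47  45  44  43  60  60  62  45  48  49  48
```

```bash
python3 - <<'E'
from h import *
for nm in('side','scene'):
    d=snap(nm,'f_'+nm); g=cv2.cvtColor(d['pixels'],6).astype(np.float32)
    for th in np.arange(-.08,.13,.02):
        pts=np.array([proj(d,J(P,np.array([127-133*np.cos(th),y,47.5+133*np.sin(th)])/1000)) for y in np.linspace(-28,28,29)],np.float32)
        v=cv2.remap(g,pts[None,:,0].copy(),pts[None,:,1].copy(),1); print(nm,round(th,2),np.round(v.mean(),0),end=' | ')
    print()
E
```

```text
side -0.08 38.0 | side -0.06 37.0 | side -0.04 37.0 | side -0.02 38.0 | side 0.0 38.0 | side 0.02 38.0 | side 0.04 39.0 | side 0.06 41.0 | side 0.08 49.0 | side 0.1 65.0 | side 0.12 85.0 | 
scene -0.08 120.0 | scene -0.06 114.0 | scene -0.04 103.0 | scene -0.02 86.0 | scene 0.0 68.0 | scene 0.02 55.0 | scene 0.04 48.0 | scene 0.06 46.0 | scene 0.08 48.0 | scene 0.1 51.0 | scene 0.12 53.0 |
```

Closure estimates from the two images run from about 0.02 to 0.06 rad. I'll probe by touch: shut the fingers and feel above the handle, whose top is at z = 53.5 mm if closed and about 60 mm at 0.05 rad.

Request:
step_arm(
  commands=[0.02,0,0,0,0,0,0.045,0,0,0,0,0,0.07,0,0,0,0,0,0.095,0,0,0,0,0,0.12,0,0,0,0,0,0.134,0,0,0,0,0,0.134,0,0.03,0,0,0,0.134,0,0.06,0,0,0,0.134,0,0.09,0,0,0,0.134,0,0.12,0,0,0],
  jaw=0,
)

```text
t: 27.2
tcp_pos: [0.5263, -0.0623, 0.105]
tool_rot: [0.12, 0.993, -0.0, 0.001]
force: [0.3, -0.1, 0.1]
finger_gap: 0.001
gripper_force: 0.0
```

```bash
python3 -c "
from h import *
goal(-6,0.8,64)"
```

```text
shift mm [ 0.7 -0.  41. ] rot [-0.01  0.09 -0.01] F [ 0.33 -0.05  0.07] t 27.2
```

Request:
step_arm(
  commands=[0,0,0.01,0,0,0,0,0,0.02,0,0,0,0,0,0.028,0,0,0,0,0,0.034,0,0,0,0,0,0.038,0,0,0,0,0,0.041,0,0,0,0,0,0.041,0,0,0,0,0,0.041,0,0,0,0,0,0.041,0,0,0,0,0,0.041,0,0,0],
)

```text
t: 28.2
tcp_pos: [0.5261, -0.0623, 0.0649]
tool_rot: [0.12, 0.993, -0.0, 0.0]
force: [0.9, 0.2, 0.6]
finger_gap: 0.002
gripper_force: 0.0
```

Request:
step_arm(
  commands=[0,0,0.001,0,0,0,0,0,0.002,0,0,0,0,0,0.003,0,0,0,0,0,0.004,0,0,0,0,0,0.005,0,0,0,0,0,0.005,0,0,0,0,0,0.005,0,0,0,0,0,0.005,0,0,0,0,0,0.005,0,0,0,0,0,0.005,0,0,0],
)

```text
t: 29.2
tcp_pos: [0.5259, -0.0622, 0.0596]
tool_rot: [0.12, 0.993, -0.0, 0.0]
force: [0.2, 0.4, -0.3]
finger_gap: 0.001
gripper_force: 0.0
```

```bash
python3 -c "
from h import *
goal(-6,0.8,55)"
```

```text
shift mm [ 0.2 -0.   4.6] rot [-0.    0.   -0.01] F [ 0.18  0.38 -0.29] t 29.2
```

No contact at 59.6 mm. I'll go down to 56 mm, which corresponds to 0.02 rad.

Request:
step_arm(
  commands=[0,0,0.001,0,0,0,0,0,0.002,0,0,0,0,0,0.003,0,0,0,0,0,0.0036,0,0,0,0,0,0.0036,0,0,0,0,0,0.0036,0,0,0,0,0,0.0036,0,0,0,0,0,0.0036,0,0,0,0,0,0.0036,0,0,0,0,0,0.0036,0,0,0],
)

```text
t: 30.2
tcp_pos: [0.5259, -0.0622, 0.056]
tool_rot: [0.12, 0.993, -0.0, 0.0]
force: [-0.9, 0.4, -0.4]
finger_gap: -0.0
gripper_force: 0.0
```

```bash
python3 -c "
from h import *
goal(-6,0.8,55)
f=[]
for i in range(8): manip.snapshot('wrist'); f.append(manip.sense()['force'])
print(np.mean(f,0))"
```

```text
shift mm [ 0.2 -0.   1. ] rot [-0.    0.   -0.01] F [-0.86  0.44 -0.42] t 30.2
[-0.16211053 -0.01615809 -0.29746657]
```

There is still no contact at 56 mm, so the bar is closed to within about 0.02 rad. I'll retreat and hand in.

Request:
step_arm(
  commands=[0,0,-0.01,0,0,0,0,0,-0.03,0,0,0,0,0,-0.06,0,0,0,0,0,-0.09,0,0,0,0,0,-0.12,0,0,0,0,0,-0.13,0,0,0,0,0,-0.13,0,0,0,0,0,-0.13,0,0,0,0,0,-0.13,0,0,0,0,0,-0.13,0,0,0],
)

```text
t: 31.6
tcp_pos: [0.525, -0.062, 0.1846]
tool_rot: [0.12, 0.993, 0.0, -0.002]
force: [1.7, -0.3, -0.3]
finger_gap: -0.003
gripper_force: 0.0
```

```bash
python3 -c "
from station import manip
print(manip.sign_off())"
```

```text
the job is handed in; nothing more can be done
None
```

The job is handed in, with no verdict returned: cell_c was rolled up to the scribed line and held at about 5 N, the row looked snug on the end stop, and the bar fell shut (within about 0.02 rad by touch probe).

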